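# Lock the chopper bowl and click its lid shut

## Task

Get the food chopper on the table ready for use: push its bowl down by the orange handle and, holding it down, turn it a quarter turn clockwise (seen from above) to the green mark so that it springs up into its lock when let go. Then fold the open lid over and press its orange front edge down until it clicks shut. Leave the other things on the table where they are.

Things in the scene. Friction and masses are not known exactly. Their poses are not given: they have to be found in the camera images.
- base_axis (a point): On the bowl's vertical turning axis, 78 mm above the table, at the top of the chopper's round white motor base (208 mm across, fixed). On it: grey collar up to 95 mm, clear round bowl 156 mm across, rim 168 mm above the table. Marks on the base's edge: green (lock) on the -x side of this frame, yellow (load) on the -y side; z up.
- pocket (a point): Centre of the floor of the orange thumb pocket, an open tray on the bowl's handle: inside 44 x 44 mm, 18 mm deep, walls 5 mm. Closed fingertips fit in, press its floor and push its walls. 118 mm from the turning axis, floor 150 mm above the table while the bowl is up. Turns with the bowl: -y points outward, z up. Starts over the yellow mark, ends over the green one.
- seat (a joint): How far the bowl is pressed down, m: 0 up (start), 0.014 bottomed. A spring lifts it: about 10 N net at the top, 18 N at the bottom. The bayonet lets the bowl turn only while pressed about 0.009 to 0.014 (rubs below 0.011); let go at the end of the turn it springs fully up to 0 and is locked.
- bowl (a joint): Turn of the bowl, rad, growing clockwise seen from above: 0 handle over the yellow mark, 1.57 end stop, handle over the green mark. Unpressed it has about 0.14 of play at the start; locked it stays above 1.43.
- lid (a joint): Opening angle of the lid, rad: 0 shut, 1.5 fully open; it starts at 1.0 to 1.4 and stiffly stays where it is left. The spring catch stops it at about 0.07; about 7 N down on the orange tab carries it past with a click, to 0 to 0.02.
- lid_hinge (a point): On the lid's hinge pin, on the bowl's rim opposite the handle, 86 mm from the turning axis, 168 mm above the table while the bowl is up. Turns with the lid: -y runs along the lid from the pin to the free edge, x along the pin, z out of the lid's outer face (up when shut).
- lid_tab (a point): Centre of the orange tab (50 x 30 mm) on the outer face of the round white lid (162 mm across, 9 mm thick) by its free edge: 142 mm from the pin along the lid and 14 mm out; the edge is 25 mm farther. Axes as lid_hinge. Press here to click it; shut, it is 56 mm from the turning axis, 182 mm above the table. The knob at the lid's centre is 16 mm tall, look only.
- noodle_green: Bystander: white instant-noodle cup with a green band, 94 mm across, 98 mm tall; origin under its centre.
- noodle_red: Bystander: the same cup with a red band; origin under its centre.
- mug: Bystander: white mug, 80 mm across, 90 mm tall; origin under its centre.
- jar: Bystander: glass jar with a red cap, 90 mm across, 150 mm tall; origin under its centre.
- rice_bowl: Bystander: blue bowl, 120 mm across, 60 mm tall; origin under its centre.
- spatula: Bystander: spatula lying flat on the table; origin on its underside.

How it is judged:
On the way, in this order (a step that is already met when the one before it is completed fails the run):
1. the bowl is turned to the end and has sprung up into its lock, the lid still open (value of joint bowl above 1.4 rad and value of joint seat below 0.005 m and value of joint lid above 0.2 rad), for 0.2 s.
2. the lid has clicked past its catch (value of joint lid below 0.03 rad), for 0.2 s.
At the end, for the whole second after the job is handed in: The bowl is locked (turned more than 1.40 rad and sprung up to within 5 mm of its top), the lid is shut past its catch (under 0.03 rad), both at rest (value of joint bowl above 1.4 rad and value of joint seat below 0.005 m and value of joint lid below 0.03 rad and velocity of joint bowl between -0.1 and 0.1 rad/s and velocity of joint lid between -0.1 and 0.1 rad/s and velocity of joint seat between -0.02 and 0.02 m/s); the robot touches nothing.
It fails at once if a bystander is moved by more than 40 mm (distance of any of noodle_green, noodle_red, mug, jar, rice_bowl, spatula from where it was at the start of the episode above 0.04 m).
It also fails if it takes over 64 s, if anything falls off the work surface, if the arm or the gripper's body presses on something with over 40 N, if the wrist force passes 120 N, or if a joint passes its speed limit or range.

## Robot

A 6-joint arm with a two-finger parallel gripper is mounted at the origin on the work surface. World frame = base frame: x ahead of the robot, y to its left, z up, the work surface at z = 0. Lengths are in m, angles in rad, forces in N, time in s.
With the tool pointing down it reaches from about 0.3 to 0.875 m from the base axis. Payload 6.4 kg.
Tool frame: the origin (TCP) lies between the finger pads; the fingertips stand 19 mm ahead of it and the grasp point (between the pads) is the TCP (ctrl.tips_ahead is the z of the fingertips in the tool frame, in m); z points along the fingers, y is the line along which they close (so a half turn about z gives the same grasp; the last joint's range is limited). The gripper opens to 85 mm and grips with 20 to 120 N. Pads are 22 mm wide; open, the fingers measure 114 mm over their backs; the gripper's body (76 mm by 85 mm) begins 54 mm behind the grasp point. The pads swing forward as they close: fully open they stand 13 mm farther back than shut.
Start: joints at [1.09, 0.181, 1.607, -0, 1.354, -0.206], TCP at [0.156, 0.553, 0.25] pointing down, gripper open.
Joint ranges: [-2.99, 2.99], [-0.89, 2.07], [0.3, 2.58], [-1.14, 4.28], [0, 2.63], [-3.12, 3.12]. Speed limits (rad/s): [2.57, 2.57, 3.01, 3.14, 3.14, 3.14].

## Interface

Orientations are given as a unit quaternion [w, x, y, z].
In Python, from bench import readout, vision, ctrl gives the robot as it stands.
- The arm moves only by the tool play_rows, never from a script. Its arguments are lists of equal length, an entry for each row: "xyz": the shift along the tool's x, y, z in mm, a list of three; "rot": the turn, a rotation vector about the tool's x, y, z in rad, a list of three; "grip": the opening, from 0 (shut) to 1 (fully open). In form: {"xyz": [[x, y, z], ...], "rot": [[rx, ry, rz], ...], "grip": [grip, ...]}. A call has exactly 10 rows; each row is the pose to reach, as a shift and turn from the pose commanded when the call began, along the tool's axes at that moment; what a row does not reach only later rows make up. A row lasts 1/8 s, in which the tool goes at most 62.5 mm and 10.7 degrees, less where a joint would pass 70% of its speed; a pose out of reach is approached as far as the arm can. A call with a gripper value outside its range is refused whole. The fingers move at their own pace and stop on an object; the grip force is fixed at half the most. Time passes only in rows, so rows that repeat a pose let the fingers close, or fill a call up. It gives the time, the measured TCP pose, the force, the opening and the grip force at its end, in the units of the state.
- readout.get_obs(): the state, without advancing time (a new reading comes with each control period).
- vision.camera(name): name is "scene" or "side" or "wrist"; returns a dict with "color" (420x560x3 uint8, red, green, blue), "depth" (420x560 float32, m along the optical axis (not along the pixel's ray), 0 where there is no reading), "camera_matrix" (3x3 intrinsics, pixels), "extrinsics" (4x4, takes a point from camera to world coordinates); the wrist camera has in their place "hand_eye" (4x4, takes a point from camera to tool coordinates, whose origin is the TCP and whose axes are the flange's). Camera axes: x right, y down, z forward; pixel columns grow to the right and rows downward; lengths in m; the calibration is good to about 2 mm. The wrist camera is an equidistant fisheye: a pixel r from the principal point sees the ray r / f radians off the axis. A picture is of the moment at which its call begins: read the wrist's pose just before it.
- ctrl.hand_in(): hands the job in; it is judged then, once.
The state is a dict: "time_s": time; "q": joint angles; "dq": joint speeds; "joint_efforts": joint torques, N m; "eef_pos": TCP position; "eef_rot": TCP orientation; "wrist_force": force on the tool from outside, world axes, zero at the start; "torque": the same for the moment, N m; "opening": opening from 0.0 (shut) to 1.0 (fully open); "grasp_force": force on a finger pad.
Only numpy, scipy, OpenCV 4.12 (cv2) and the standard library are available. Lean on these libraries where they do the work, as an engineer would, in place of code of your own. Each camera call takes 0.05 s, during which the arm holds its last target. There are 200 camera calls.

## Working session

There is one attempt and no reset: what is moved stays moved. The work goes in short steps, Python scripts to look and compute and a tool call to move; the robot and the scene stay as the last step left them, time stands still between calls to the robot, and variables do not carry over. Pictures are saved under pics/ and viewed, at most 10 in all, crops included, and the job is handed in when it is done.

Besides the shell and the picture viewer there is one more tool, called after ">>>" as name(argument=value, ...) on one line, values as JSON. play_rows: Moves the arm, as the interface text tells. Its arguments: {"type":"object","properties":{"xyz":{"type":"array","items":{"type":"array","items":{"type":"number"}}},"rot":{"type":"array","items":{"type":"array","items":{"type":"number"}}},"grip":{"type":"array","items":{"type":"number"}}},"required":["xyz","rot","grip"]}

```bash
mkdir -p pics
cat > h.py <<'E'
import numpy as np, cv2
from bench import readout, vision, ctrl
def pts(c):
    K=c["camera_matrix"];d=c["depth"];v,u=np.mgrid[:d.shape[0],:d.shape[1]]
    P=np.stack([(u-K[0,2])/K[0,0]*d,(v-K[1,2])/K[1,1]*d,d],-1)
    E=c["extrinsics"];return P@E[:3,:3].T+E[:3,3]
E
python3 - <<'E'
from h import *
o=readout.get_obs();print(o)
for n in["scene","side"]:
    c=vision.camera(n);np.savez(n,**c);cv2.imwrite(f"pics/{n}.png",c["color"][...,::-1])
    print(n,c["extrinsics"].round(3).tolist())
    P=pts(c);h=cv2.cvtColor(c["color"],cv2.COLOR_RGB2HSV)
    for nm,lo,hi in[("orange",5,18),("yellow",22,33),("green",40,85)]:
        m=((h[...,0]>=lo)&(h[...,0]<=hi)&(h[...,1]>130)&(h[...,2]>90)).astype(np.uint8)
        k,l,s,ce=cv2.connectedComponentsWithStats(m)
        for i in range(1,k):
            if s[i,4]>15:
                q=P[(l==i)&(c["depth"]>0)];print(n,nm,s[i],np.median(q,0).round(3),np.percentile(q,3,axis=0).round(3),np.percentile(q,97,axis=0).round(3))
E
```

```text
{'time_s': 0.0, 'q': array([ 1.08971719e+00,  1.81572773e-01,  1.60798651e+00,  7.08727882e-06,
        1.35380766e+00, -2.06304298e-01]), 'dq': array([-5.65575384e-04, -5.29708448e-05, -3.10364676e-03,  1.67350249e-03,
       -1.87621180e-04,  5.13316727e-05]), 'joint_efforts': array([-4.46597214e-04, -4.44858134e+01, -3.51338947e+01, -8.55812368e-05,
        8.89572082e-03,  5.09565416e-05]), 'eef_pos': array([0.15575569, 0.55296937, 0.24937668]), 'eef_rot': array([-3.02192938e-04,  1.36956329e-01,  9.90576689e-01, -8.34091943e-04]), 'wrist_force': array([-0.23907713,  0.64400356,  0.61762447]), 'torque': array([-0.0640688 ,  0.00995357,  0.00126193]), 'grasp_force': 0.0, 'opening': 0.9961918189122093}
scene [[-0.084, 0.673, -0.735, 1.754], [0.996, 0.052, -0.067, 0.117], [-0.007, -0.738, -0.675, 1.23], [0.0, 0.0, 0.0, 1.0]]
scene orange [  0   0  28  20 226] [-0.129 -1.169  0.563] [-0.22  -1.205  0.559] [-0.023 -1.147  0.566]
scene orange [298  20   9  24 167] [-1.001  0.006  0.162] [-1.019 -0.012  0.082] [-0.987  0.029  0.219]
scene orange [340  21  35  25 648] [-1.003  0.341  0.1
[... 1860 characters left out ...]
0 167  14   9  33] [ 0.963 -0.936 -0.086] [ 0.941 -0.944 -0.091] [ 0.987 -0.927 -0.079]
side orange [293 181  14  19 143] [0.59  0.135 0.307] [0.566 0.128 0.293] [0.61 0.14 0.32]
side orange [238 188  27  28 399] [ 0.606 -0.031  0.157] [ 0.579 -0.056  0.114] [0.633 0.001 0.172]
side orange [  0 221  52  33 125] [ 1.037 -0.936 -0.415] [ 0.92  -0.944 -0.426] [ 1.125 -0.926 -0.404]
side orange [  0 225  56  40 283] [ 0.993 -0.896 -0.442] [ 0.937 -0.906 -0.545] [ 1.143 -0.887 -0.413]
side orange [    0   255   271   165 27181] [ 1.052 -0.479 -0.75 ] [ 0.801 -0.885 -0.762] [ 1.392  0.037 -0.739]
side orange [545 396  15  24 187] [ 0.044  0.936 -0.75 ] [-0.009  0.925 -0.76 ] [ 0.084  0.958 -0.739]
```

Run:
```python
from h import *
a=np.load("scene.npz");b=np.load("side.npz")
i=cv2.resize(a["color"][100:300,160:460],(800,533),interpolation=cv2.INTER_CUBIC);cv2.imwrite("pics/sc1.png",i[...,::-1])
i=cv2.resize(b["color"][120:320,150:450],(800,533),interpolation=cv2.INTER_CUBIC);cv2.imwrite("pics/sd1.png",i[...,::-1])
for n,c in(("scene",a),("side",b)):
    P=pts(c);h=cv2.cvtColor(c["color"],cv2.COLOR_RGB2HSV)
    # orange pocket stats, floor vs rim
    m=(h[...,0]>=5)&(h[...,0]<=18)&(h[...,1]>130)&(h[...,2]>90)&(np.abs(P[...,0]-.6)<.08)&(np.abs(P[...,1]+.03)<.06)
    for lo,hi in((.145,.156),(.164,.175)):
        q=P[m&(P[...,2]>lo)&(P[...,2]<hi)];print(n,lo,len(q),q.min(0).round(3),q.max(0).round(3),q.mean(0).round(3))
    # base top ring z~78
    near=(np.hypot(P[...,0]-.6,P[...,1]-.08)<.2)
    m=near&(abs(P[...,2]-.078)<.005)&(h[...,1]<70)
    q=P[m][:,:2]
    f=lambda q:np.linalg.lstsq(np.c_[2*q,np.ones(len(q))],(q**2).sum(1),rcond=None)[0]
    hull=cv2.convexHull(q.astype(np.float32))[:,0];e=f(hull);print("ring",len(q),e[:2],np.sqrt(e[2]+e[0]**2+e[1]**2),q.min(0),q.max(0))
    m=near&(P[...,2]>.185)&(P[...,0]>.4)&(P[...,0]<.75)
    q=P[m];print("lid",len(q),q.min(0),q.max(0))
    for nm,l,u in(("yellow",20,35),("green",36,90)):
        m=near&(h[...,0]>=l)&(h[...,0]<=u)&(h[...,1]>80)&(P[...,2]>.05)&(P[...,2]<.11)
        if m.any():print(nm,m.sum(),P[m].mean(0).round(3))
# objects on table
for n,c in(("scene",a),("side",b)):
    P=pts(c);m=((P[...,2]>.02)&(P[...,0]>.15)&(P[...,0]<1)&(abs(P[...,1])<.6)).astype(np.uint8)
    k,l,s,_=cv2.connectedComponentsWithStats(m)
    for i in range(1,k):
        if s[i,4]>150:q=P[l==i];print(n,s[i],q.min(0).round(3),q.max(0).round(3),)
```

```text
scene 0.145 111 [ 0.574 -0.056  0.145] [0.634 0.008 0.156] [ 0.603 -0.029  0.151]
scene 0.164 75 [ 0.576 -0.06   0.164] [ 0.635 -0.004  0.174] [ 0.606 -0.033  0.169]
ring 343 [0.6759537  0.09734825] 0.16976170895862566 [ 0.55207798 -0.09953657] [0.75070909 0.27695611]
lid 421 [0.50903984 0.10608835 0.18557043] [0.66846115 0.17578148 0.33274599]
yellow 12 [ 0.607 -0.011  0.084]
side 0.145 173 [ 0.579 -0.056  0.146] [0.635 0.015 0.156] [ 0.604 -0.032  0.151]
side 0.164 119 [ 0.575 -0.06   0.164] [0.637 0.005 0.175] [ 0.606 -0.031  0.168]
ring 537 [0.61983237 0.03259201] 0.13961998983424687 [ 0.54597946 -0.0968957 ] [0.75210075 0.18127707]
lid 2060 [0.50964372 0.10747952 0.18509599] [0.66830206 0.18068497 0.33078506]
yellow 2 [ 0.609 -0.014  0.083]
scene [ 401   28   59  101 2534] [0.15  0.403 0.25 ] [0.235 0.6   0.625]
scene [ 259  166   72   95 3816] [ 0.509 -0.06   0.02 ] [0.699 0.187 0.333]
scene [369 183  31  25 490] [0.292 0.341 0.02 ] [0.417 0.456 0.07 ]
scene [ 431  195   35   93 1877] [0.463 0.562 0.02 ] [0.778 0.6   0.161]
scene [129 197  31  43 970] [ 0.549 -0.521  0.02 ] [ 0
[... 331 characters left out ...]
 3479] [0.15  0.41  0.247] [0.225 0.6   0.622]
side [167  87  19  28 290] [ 0.383 -0.6    0.041] [ 0.467 -0.585  0.142]
side [ 144  120   32   48 1150] [ 0.551 -0.523  0.02 ] [ 0.64  -0.428  0.158]
side [ 237  176   87  105 6199] [ 0.51 -0.06  0.02] [0.699 0.191 0.331]
side [190 214  30  42 861] [ 0.684 -0.149  0.02 ] [ 0.765 -0.037  0.098]
side [403 237  43  39 860] [0.301 0.34  0.02 ] [0.424 0.459 0.067]
side [ 163  261  124  115 2611] [ 0.759 -0.011  0.02 ] [0.963 0.254 0.058]
side [ 332  267   36   43 1189] [0.547 0.272 0.02 ] [0.643 0.365 0.107]
side [ 385  297   92  122 2180] [0.466 0.566 0.02 ] [0.779 0.6   0.161]
side [ 374  305   39   46 1348] [0.563 0.422 0.02 ] [0.659 0.516 0.107]
```

View pics/sc1.png

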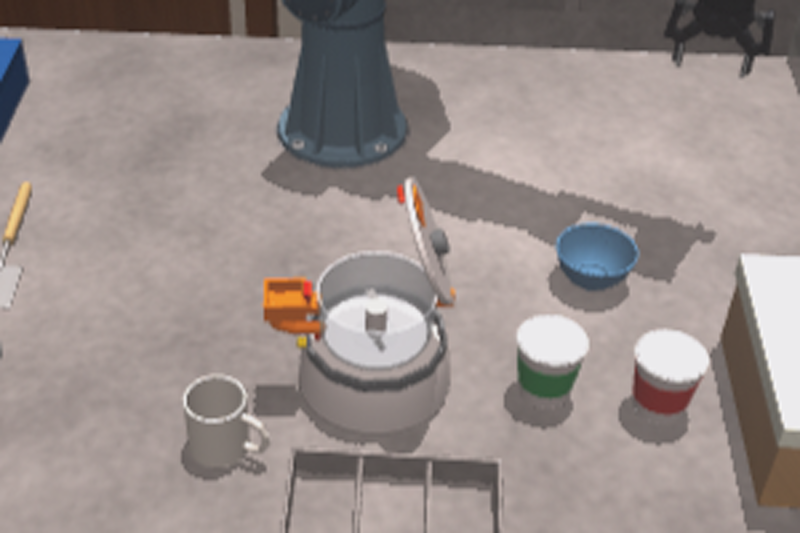

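View pics/sd1.png

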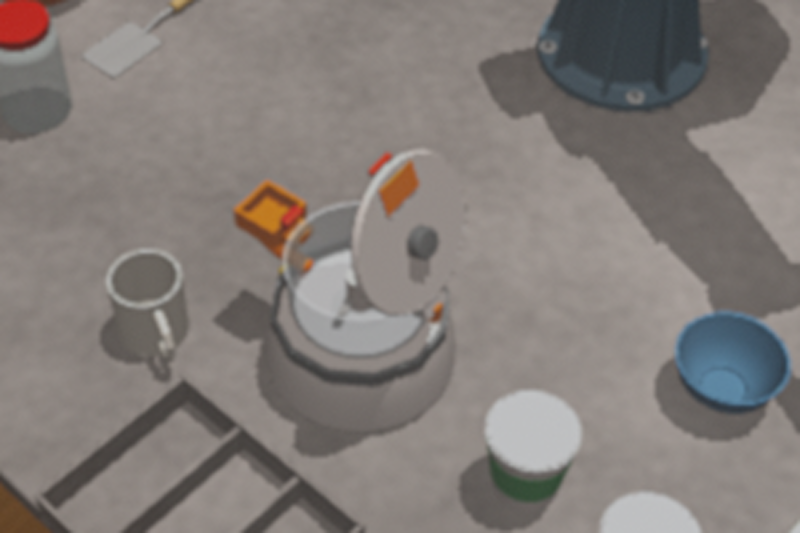

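View pics/scene.png

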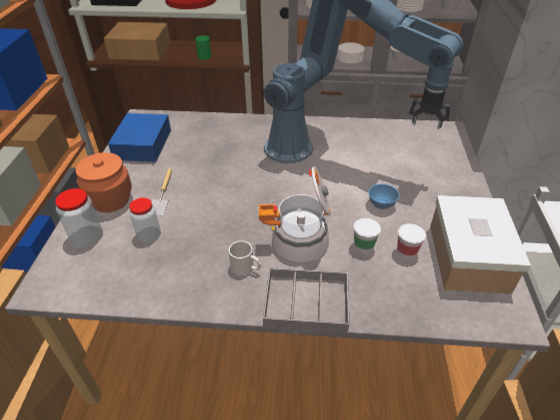

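The scene and side pictures show the chopper with its pocket towards -y (scene px ~269,212; side px ~251,202). The lid leans open over +y. The mug is at about (.72,-.09) and the tray beyond the chopper. The axis is about (.595,.085) and the pocket about (.606,-.032), which is 118 mm apart as it should be.

```bash
cat >> h.py <<'E'
from scipy.spatial.transform import Rotation as R
def pose():
    o=readout.get_obs();q=o["eef_rot"];return o,np.array(o["eef_pos"]),R.from_quat(np.r_[q[1:],q[0]])
def down(yaw): # tool z down, tool y at angle yaw (world)
    y=np.array([np.cos(yaw),np.sin(yaw),0]);z=np.array([0,0,-1.]);return R.from_matrix(np.c_[np.cross(y,z),y,z])
def to(p,yaw,tilt=None):
    o,x,r=pose();T=down(yaw) if tilt is None else tilt
    print((r.inv().apply(np.array(p)-x)*1000).round(0),(r.inv()*T).as_rotvec().round(3))
E
python3 - <<'E'
from h import *
print(ctrl.tips_ahead)
y=np.radians(96)
to([.3,.42,.41],y);to([.606,-.032,.41],y);to([.606,-.032,.27],y);print(to([.56,-.05,.41],y))
E
```

```text
0.019
[-175.  -89. -160.] [-0.001 -0.001 -0.38 ]
[-592. -441. -160.] [-0.001 -0.001 -0.38 ]
[-592. -441.  -20.] [-0.001 -0.001 -0.38 ]
[-553. -471. -160.] [-0.001 -0.001 -0.38 ]
None
```

>>> play_rows(xyz=[[0, 0, -50], [-20, -10, -100], [-60, -30, -140], [-110, -60, -160], [-160, -95, -160], [-210, -130, -160], [-260, -165, -160], [-310, -200, -160], [-360, -240, -160], [-405, -280, -160]], rot=[[0, 0, 0], [0, 0, -0.05], [0, 0, -0.1], [0, 0, -0.15], [0, 0, -0.2], [0, 0, -0.25], [0, 0, -0.3], [0, 0, -0.35], [0, 0, -0.38], [0, 0, -0.38]], grip=[1, 0.5, 0, 0, 0, 0, 0, 0, 0, 0])

```text
time_s: 1.35
eef_pos: [0.4706, 0.1722, 0.4099]
eef_rot: [-0.0, -0.053, 0.999, 0.0]
wrist_force: [1.0, 1.2, 0.8]
opening: 0.005
grasp_force: 0.0
```

Run:
```python
from h import *
y=np.radians(96);print(pose()[1]);to([.606,-.032,.41],y);to([.606,-.032,.27],y)
```

```text
[0.47060981 0.17221258 0.40992504]
[-113. -217.   -0.] [ 0.    -0.     0.001]
[-113. -217.  140.] [ 0.    -0.     0.001]
```

>>> play_rows(xyz=[[-25, -48, 0], [-50, -97, 0], [-75, -145, 0], [-100, -193, 0], [-113, -217, 40], [-113, -217, 90], [-113, -217, 130], [-113, -217, 160], [-113, -217, 170], [-113, -217, 170]], rot=[[0, 0, 0], [0, 0, 0], [0, 0, 0], [0, 0, 0], [0, 0, 0], [0, 0, 0], [0, 0, 0], [0, 0, 0], [0, 0, 0], [0, 0, 0]], grip=[0, 0, 0, 0, 0, 0, 0, 0, 0, 0])

```text
time_s: 2.6
eef_pos: [0.6049, -0.0298, 0.2401]
eef_rot: [-0.0, -0.053, 0.999, 0.0]
wrist_force: [-0.0, -0.2, -0.3]
opening: -0.001
grasp_force: 0.0
```

```bash
cat >> h.py <<'E'
def wrays(c,uv,x,r):
    K=c["camera_matrix"];d=(np.asarray(uv,float)-K[:2,2])/[K[0,0],K[1,1]];t=np.linalg.norm(d,axis=-1,keepdims=True)
    ray=np.concatenate([d/np.maximum(t,1e-9)*np.sin(t),np.cos(t)],-1);H=c["hand_eye"]
    return x+r.apply(H[:3,3]),r.apply(ray@H[:3,:3].T)
def onz(c,uv,x,r,z):
    o,d=wrays(c,uv,x,r);return o+d*((z-o[2])/d[:,2:])
E
python3 - <<'E'
from h import *
o,x,r=pose();c=vision.camera("wrist");print(x,o["wrist_force"],c["hand_eye"].round(3).tolist(),c["camera_matrix"].tolist())
cv2.imwrite("pics/w1.png",c["color"][...,::-1])
h=cv2.cvtColor(c["color"],cv2.COLOR_RGB2HSV)
m=((h[...,0]>=5)&(h[...,0]<=22)&(h[...,1]>130)&(h[...,2]>80)).astype(np.uint8)
k,l,s,ce=cv2.connectedComponentsWithStats(m)
for i in range(1,k):
    if s[i,4]>60:
        v,u=np.where(l==i);w=onz(c,np.c_[u,v],x,r,.168);rc=cv2.minAreaRect((w[:,:2]*1000).astype(np.float32));print(s[i],rc,w.min(0),w.max(0))
E
```

```text
[ 0.60486067 -0.02981599  0.24008286] [-1.37408030e-04 -1.59613070e-01 -2.77373365e-01] [[-0.001, -0.946, -0.325, 0.084], [1.0, -0.001, -0.0, 0.0], [0.0, -0.325, 0.946, -0.123], [0.0, 0.0, 0.0, 1.0]] [[325.19226210127806, 0.0, 280.12390670252455], [0.0, 325.19226210127806, 211.3193604950716], [0.0, 0.0, 1.0]]
[ 235  185  105   86 7038] ((600.3915405273438, -25.873016357421875), (59.91360855102539, 66.98854064941406), 5.9104437828063965) [ 0.56879327 -0.06072784  0.168     ] [0.63295076 0.00825923 0.168     ]
[  0 326 106  41 927] ((760.511962890625, -256.35308837890625), (15.289429664611816, 151.81597900390625), 0.002296740422025323) [ 0.75286807 -0.33226085  0.168     ] [ 0.76815873 -0.18044539  0.168     ]
[485 373  38  14 283] ((760.6788940429688, 241.84820556640625), (69.6693115234375, 15.2036771774292), 89.65538787841797) [0.75292547 0.20705079 0.168     ] [0.76827352 0.2766406  0.168     ]
```

View pics/w1.png

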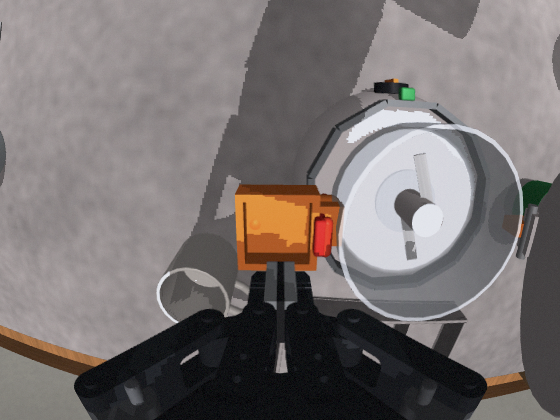

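The wrist picture shows the pocket at px (278,228), square to about 6°. The green mark is at px (406,94) and the clear bowl rim at (430,220).

Run:
```python
from h import *
o,x,r=pose();c=vision.camera("wrist")
print(onz(c,[[406,94]],x,r,.080)-[.592,.085,0])
# bowl rim from picture extremes at z .168: leftmost/right/top/bottom approx
print(onz(c,[[341,222],[522,200],[428,124],[415,320],[490,145],[370,150],[495,285]],x,r,.168).round(3))
print(onz(c,[[278,232]],x,r,.150), onz(c,[[245,230],[310,230],[278,203],[278,265]],x,r,.168).round(3))
to([.604,-.032,.19],np.radians(96));to([.604,-.032,.157],np.radians(96))
```

```text
[[-0.09504249 -0.01252343  0.08      ]]
[[0.593 0.009 0.168]
 [0.561 0.155 0.168]
 [0.521 0.056 0.168]
 [0.671 0.087 0.168]
 [0.525 0.109 0.168]
 [0.544 0.02  0.168]
 [0.636 0.156 0.168]]
[[ 0.61133393 -0.03070749  0.15      ]] [[ 0.605 -0.053  0.168]
 [ 0.6   -0.011  0.168]
 [ 0.584 -0.033  0.168]
 [ 0.628 -0.029  0.168]]
[ 2. -2. 52.] [-0.001  0.002  0.001]
[ 2. -2. 85.] [-0.001  0.002  0.001]
```

>>> play_rows(xyz=[[2, -2, 30], [2, -2, 52], [2, -2, 64], [2, -2, 70], [2, -2, 74], [2, -2, 77], [2, -2, 80], [2, -2, 82], [2, -2, 82], [2, -2, 82]], rot=[[0, 0, 0], [0, 0, 0], [0, 0, 0], [0, 0, 0], [0, 0, 0], [0, 0, 0], [0, 0, 0], [0, 0, 0], [0, 0, 0], [0, 0, 0]], grip=[0, 0, 0, 0, 0, 0, 0, 0, 0, 0])

```text
time_s: 3.95
eef_pos: [0.6059, -0.0338, 0.1621]
eef_rot: [0.003, -0.052, 0.999, -0.002]
wrist_force: [-0.5, -4.0, 11.5]
opening: -0.002
grasp_force: 5.7
```

>>> play_rows(xyz=[[0, 0, 3], [0, 0, 6], [0, 0, 8], [0, 0, 9], [0, 0, 9], [4, 0, 9], [8, 0, 9], [12, 1, 9], [18, 1, 9], [23, 2, 9]], rot=[[0, 0, 0], [0, 0, 0], [0, 0, 0], [0, 0, 0], [0, 0, 0], [0, 0, 0.04], [0, 0, 0.07], [0, 0, 0.1], [0, 0, 0.15], [0, 0, 0.2]], grip=[0, 0, 0, 0, 0, 0, 0, 0, 0, 0])

```text
time_s: 5.2
eef_pos: [0.5835, -0.0348, 0.154]
eef_rot: [0.005, 0.048, 0.999, -0.002]
wrist_force: [-0.1, -6.4, 16.1]
opening: -0.0
grasp_force: 7.6
```

>>> play_rows(xyz=[[11, 0, 0], [21, 2, 0], [32, 4, 0], [42, 8, 0], [51, 12, 0], [61, 17, 0], [69, 22, 0], [78, 29, 0], [85, 37, 0], [92, 45, 0]], rot=[[0, 0, 0.09], [0, 0, 0.18], [0, 0, 0.27], [0, 0, 0.36], [0, 0, 0.45], [0, 0, 0.54], [0, 0, 0.63], [0, 0, 0.72], [0, 0, 0.81], [0, 0, 0.9]], grip=[0, 0, 0, 0, 0, 0, 0, 0, 0, 0])

```text
time_s: 6.45
eef_pos: [0.4929, 0.0193, 0.1519]
eef_rot: [0.001, 0.478, 0.878, -0.002]
wrist_force: [-10.2, -7.0, 16.3]
opening: 0.002
grasp_force: 8.6
```

Run:
```python
from h import *
o,x,r=pose();c=vision.camera("wrist");v=x-[.592,.0855,0];print(np.hypot(*v[:2]),np.degrees(np.arctan2(v[1],v[0])))
cv2.imwrite("pics/w2.png",c["color"][...,::-1])
```

```text
0.11920161931101768 -146.23573404550314
```

View pics/w2.png

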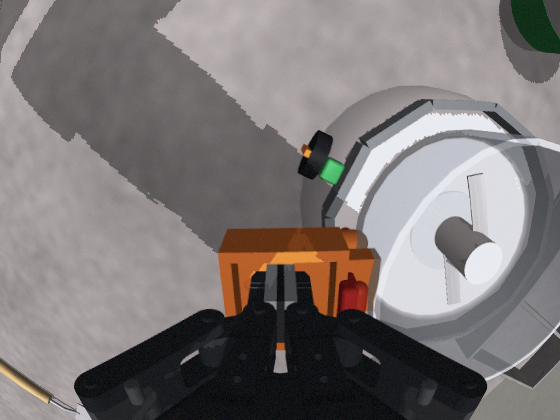

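The wrist picture shows the pocket (px 290,270) turning with the fingers inside it, and the green mark ahead at (332,172).

>>> play_rows(xyz=[[9, 0, 0], [19, 1, 0], [28, 3, 0], [37, 6, 0], [46, 9, 0], [55, 13, 0], [62, 17, 0], [69, 20, 0], [72, 22, 0], [72, 22, 0]], rot=[[0, 0, 0.08], [0, 0, 0.16], [0, 0, 0.24], [0, 0, 0.32], [0, 0, 0.4], [0, 0, 0.48], [0, 0, 0.5], [0, 0, 0.5], [0, 0, 0.5], [0, 0, 0.5]], grip=[0, 0, 0, 0, 0, 0, 0, 0, 0, 0])

```text
time_s: 7.75
eef_pos: [0.4746, 0.0907, 0.1526]
eef_rot: [0.004, 0.679, 0.734, -0.0]
wrist_force: [-3.1, -13.2, 15.4]
opening: -0.0
grasp_force: 13.7
```

Run:
```python
from h import *
o,x,r=pose();v=x-[.592,.0855,0];print(o["wrist_force"],np.hypot(*v[:2]),np.degrees(np.arctan2(v[1],v[0])))
```

```text
[ -3.12124271 -13.21101318  15.40024592] 0.11750729895068349 177.44957887199652
```

>>> play_rows(xyz=[[-2, 0, -4], [-3, 0, -10], [-3, 0, -15], [-4, 0, -20], [-5, 0, -25], [-6, 0, -30], [-7, 0, -45], [-7, 0, -75], [-7, 0, -110], [-7, 0, -140]], rot=[[0, 0, 0], [0, 0, 0], [0, 0, 0], [0, 0, 0], [0, 0, 0], [0, 0, 0], [0, 0, 0], [0, 0, 0], [0, 0, 0], [0, 0, 0]], grip=[0, 0, 0, 0, 0, 0, 0, 0, 0, 0])

```text
time_s: 9.0
eef_pos: [0.4729, 0.0867, 0.2917]
eef_rot: [0.001, 0.68, 0.734, 0.001]
wrist_force: [-0.5, 0.5, 0.6]
opening: -0.002
grasp_force: 0.0
```

Run:
```python
from h import *
o,x,r=pose();print(o["wrist_force"],x)
ims=[]
for n in["scene","side"]:
    c=vision.camera(n);P=pts(c);h=cv2.cvtColor(c["color"],cv2.COLOR_RGB2HSV)
    m=(h[...,0]>=5)&(h[...,0]<=18)&(h[...,1]>130)&(h[...,2]>90)&(abs(P[...,0]-.56)<.2)&(abs(P[...,1]-.08)<.1)&(P[...,2]>.1)
    k,l,s,_=cv2.connectedComponentsWithStats(m.astype(np.uint8))
    for i in range(1,k):
        if s[i,4]>15:q=P[l==i];print(n,s[i],np.median(q,0).round(3),np.percentile(q,3,axis=0).round(3),np.percentile(q,97,axis=0).round(3))
    m=(P[...,2]>.18)&(abs(P[...,0]-.67)<.1)&(abs(P[...,1]-.09)<.1);q=P[m&(P[...,0]>.57)];print("lid",q.min(0),q.max(0))
    I=c["color"][110:290,180:400];ims.append(cv2.resize(I,(400,327)))
cv2.imwrite("pics/both.png",np.hstack(ims)[...,::-1])
```

```text
[-0.52408893  0.54405471  0.62980506] [0.47292887 0.08671417 0.29169758]
scene [296 182  16  10 134] [0.639 0.092 0.307] [0.631 0.069 0.292] [0.646 0.115 0.319]
lid [0.61056614 0.01613663 0.18007988] [0.68800055 0.17299467 0.33066193]
side [296 181  25  24 338] [0.471 0.068 0.158] [0.45  0.042 0.147] [0.509 0.097 0.172]
side [265 185  18  17 166] [0.64  0.096 0.308] [0.633 0.073 0.296] [0.647 0.117 0.321]
lid [0.61403754 0.01890845 0.18069065] [0.68967382 0.17739953 0.33100025]
```

View pics/both.png

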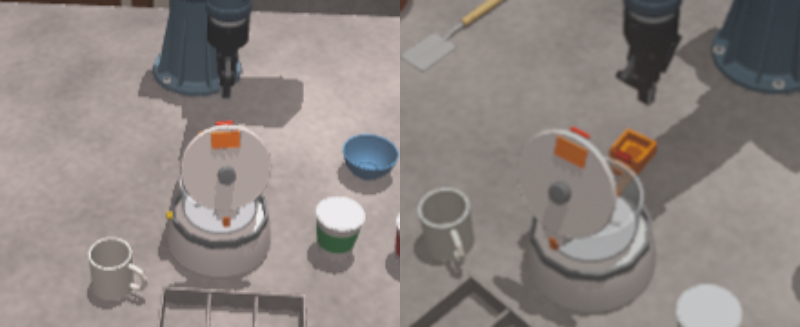

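The picture shows the handle over the green side (side px ~302,193) with its rim at .17 m, so the bowl is sprung up. The lid is still open at about 1.22 rad, with its tab at (.640,.095,.308).

Run:
```python
from h import *
y=np.radians(6);to([.473,.087,.42],y);to([.70,.0965,.42],y);to([.705,.0975,.325],y)
H=np.array([0,.168])
for a in(1.22,1.1,1,.9,.8,.7,.6,.5,.4,.3,.2,.1,.05,0):
    s,t=145,14
    cu=86-s*np.cos(a)+t*np.sin(a);cz=168+s*np.sin(a)+t*np.cos(a)
    print(a,"u,z of TCP",round(cu+14.5*np.sin(a)),round(cz+19))
```

```text
[   0.   -1. -126.] [ 0.008  0.001 -0.028]
[  -7.  226. -124.] [ 0.008  0.001 -0.028]
[ -7. 231. -29.] [ 0.008  0.001 -0.028]
1.22 u,z of TCP 63 328
1.1 u,z of TCP 46 323
1 u,z of TCP 32 317
0.9 u,z of TCP 18 309
0.8 u,z of TCP 5 301
0.7 u,z of TCP -7 291
0.6 u,z of TCP -18 280
0.5 u,z of TCP -28 269
0.4 u,z of TCP -36 256
0.3 u,z of TCP -44 243
0.2 u,z of TCP -50 230
0.1 u,z of TCP -55 215
0.05 u,z of TCP -57 208
0 u,z of TCP -59 201
```

>>> play_rows(xyz=[[0, 0, -60], [0, 0, -115], [-1, 40, -128], [-3, 90, -128], [-5, 140, -128], [-6, 190, -128], [-7, 231, -125], [-7, 231, -80], [-7, 231, -40], [-7, 231, -32]], rot=[[0, 0, 0], [0, 0, 0], [0, 0, -0.01], [0, 0, -0.02], [0, 0, -0.03], [0, 0, -0.03], [0, 0, -0.03], [0, 0, -0.03], [0, 0, -0.03], [0, 0, -0.03]], grip=[0, 0, 0, 0, 0, 0, 0, 0, 0, 0])

```text
time_s: 10.35
eef_pos: [0.7018, 0.0972, 0.3165]
eef_rot: [-0.003, 0.669, 0.744, -0.002]
wrist_force: [0.3, 0.7, -0.7]
opening: -0.004
grasp_force: 0.0
```

Run:
```python
from h import *
o,x,r=pose();print(o["wrist_force"],x,(x[:2]-[.592,.0855])@[.9945,.1045],r.as_matrix().round(2)[:,1]);to([.592,.0855,.300],np.radians(6))
```

```text
[ 0.28220912  0.67249689 -0.68892076] [0.70176511 0.09719499 0.31648752] 0.11038352979365457 [ 0.99  0.11 -0.01]
[  -0. -110.   17.] [-0.008 -0.001  0.001]
```

>>> play_rows(xyz=[[0, -35, -8], [0, -50, -8], [0, -60, -7], [0, -68, -5], [0, -76, -2], [0, -84, 2], [0, -91, 6], [0, -97, 10], [0, -103, 14], [0, -109, 18]], rot=[[0, 0, 0], [0, 0, 0], [0, 0, 0], [0, 0, 0], [0, 0, 0], [0, 0, 0], [0, 0, 0], [0, 0, 0], [0, 0, 0], [0, 0, 0]], grip=[0, 0, 0, 0, 0, 0, 0, 0, 0, 0])

```text
time_s: 11.6
eef_pos: [0.5947, 0.0854, 0.303]
eef_rot: [-0.0, 0.669, 0.744, -0.0]
wrist_force: [-0.3, 0.1, 1.0]
opening: -0.003
grasp_force: 0.3
```

```bash
cat > lid.py <<'E'
from h import *
o,x,r=pose();print(o["wrist_force"],x,(x[:2]-[.592,.0855])@[.9945,.1045])
for n in["scene","side"]:
    c=vision.camera(n);P=pts(c);h=cv2.cvtColor(c["color"],cv2.COLOR_RGB2HSV);cv2.imwrite(f"pics/l_{n}.png",c["color"][...,::-1])
    m=(h[...,0]>=5)&(h[...,0]<=18)&(h[...,1]>130)&(h[...,2]>90)&(abs(P[...,0]-.56)<.2)&(abs(P[...,1]-.08)<.1)&(P[...,2]>.1)
    k,l,s,_=cv2.connectedComponentsWithStats(m.astype(np.uint8))
    for i in range(1,k):
        if s[i,4]>15:q=P[l==i];print(n,s[i],np.median(q,0).round(3),np.percentile(q,3,axis=0).round(3),np.percentile(q,97,axis=0).round(3))
E
python3 lid.py
```

```text
[-0.26581295  0.09043096  0.9542631 ] [0.59470797 0.08536395 0.30295888] 0.002678854206713475
scene [294 179  16   9  94] [0.592 0.083 0.28 ] [0.58  0.063 0.269] [0.603 0.108 0.29 ]
side [301 181  20  24 261] [0.464 0.071 0.157] [0.45  0.042 0.146] [0.5   0.097 0.171]
side [276 184  19  13 106] [0.594 0.098 0.28 ] [0.578 0.068 0.271] [0.608 0.11  0.295]
```

>>> play_rows(xyz=[[0, -6, 7], [0, -12, 14], [0, -18, 20], [0, -23, 26], [0, -28, 33], [0, -33, 40], [0, -38, 48], [0, -43, 57], [0, -49, 67], [0, -54, 77]], rot=[[0, 0, 0], [0, 0, 0], [0, 0, 0], [0, 0, 0], [0, 0, 0], [0, 0, 0], [0, 0, 0], [0, 0, 0], [0, 0, 0], [0, 0, 0]], grip=[0, 0, 0, 0, 0, 0, 0, 0, 0, 0])

```text
time_s: 12.95
eef_pos: [0.5409, 0.0797, 0.2255]
eef_rot: [-0.0, 0.669, 0.744, -0.0]
wrist_force: [-0.2, 0.1, 1.3]
opening: -0.003
grasp_force: 0.2
```

```bash
python3 lid.py
```

```text
[-0.15005335  0.06246523  1.31285127] [0.54085271 0.07972232 0.2254854 ] -0.051469746087177276
scene [289 183   8   5  29] [0.454 0.046 0.164] [0.447 0.038 0.15 ] [0.481 0.06  0.174]
scene [293 187  14   8  66] [0.546 0.07  0.207] [0.528 0.054 0.202] [0.559 0.099 0.212]
side [302 181  19  21 219] [0.462 0.07  0.157] [0.451 0.041 0.147] [0.486 0.095 0.171]
side [286 191  19  12  92] [0.548 0.086 0.204] [0.529 0.057 0.199] [0.563 0.101 0.235]
```

>>> play_rows(xyz=[[0, -2, 6], [0, -4, 12], [0, -5, 17], [0, -5, 20], [0, -5, 22], [0, -5, 24], [0, -5, 26], [0, -5, 27], [0, -5, 28], [0, -5, 28]], rot=[[0, 0, 0], [0, 0, 0], [0, 0, 0], [0, 0, 0], [0, 0, 0], [0, 0, 0], [0, 0, 0], [0, 0, 0], [0, 0, 0], [0, 0, 0]], grip=[0, 0, 0, 0, 0, 0, 0, 0, 0, 0])

```text
time_s: 14.3
eef_pos: [0.5363, 0.0791, 0.1994]
eef_rot: [0.0, 0.669, 0.744, -0.0]
wrist_force: [-5.5, -0.5, 10.9]
opening: -0.001
grasp_force: 5.4
```

>>> play_rows(xyz=[[0, 0, 2], [0, 0, 2], [0, 0, 0], [0, 0, -5], [0, 0, -15], [0, 0, -40], [0, 0, -80], [0, 0, -120], [0, 0, -150], [0, 0, -150]], rot=[[0, 0, 0], [0, 0, 0], [0, 0, 0], [0, 0, 0], [0, 0, 0], [0, 0, 0], [0, 0, 0], [0, 0, 0], [0, 0, 0], [0, 0, 0]], grip=[0, 0, 0, 0, 0, 0, 0, 0, 0, 0])

```text
time_s: 15.55
eef_pos: [0.5377, 0.0791, 0.3514]
eef_rot: [0.002, 0.669, 0.744, 0.002]
wrist_force: [-0.1, -0.8, -0.2]
opening: 0.003
grasp_force: 0.0
```

```bash
python3 lid.py
python3 - <<'E'
from h import *
o,x,r=pose()
c=vision.camera("side");P=pts(c)
q=P[(P[...,2]>.17)&(P[...,2]<.192)&(np.hypot(P[...,0]-.592,P[...,1]-.0855)<.08)];
q=q[np.hypot(q[:,0]-.592,q[:,1]-.0855)>.03];u=(q[:,:2]-[.592,.0855])@[.9945,.1045]
q=q[u>-.035];u=u[u>-.035]
A=np.polyfit(u,q[:,2],1);print("lid slope",A,len(q))
cv2.imwrite("pics/end.png",cv2.resize(c["color"][120:300,180:420],(720,540))[...,::-1])
E
```

```text
[-0.13982913 -0.84080012 -0.22765702] [0.53773298 0.07911078 0.35141789] -0.05463622841655588
scene [289 182  18  17 210] [0.486 0.068 0.17 ] [0.448 0.04  0.149] [0.551 0.096 0.188]
side [296 182  25  21 286] [0.467 0.066 0.157] [0.451 0.042 0.146] [0.5   0.096 0.17 ]
side [287 195  19  12 124] [0.538 0.079 0.181] [0.524 0.056 0.177] [0.551 0.099 0.185]
lid slope [0.00043553 0.1787554 ] 1365
```

View pics/end.png

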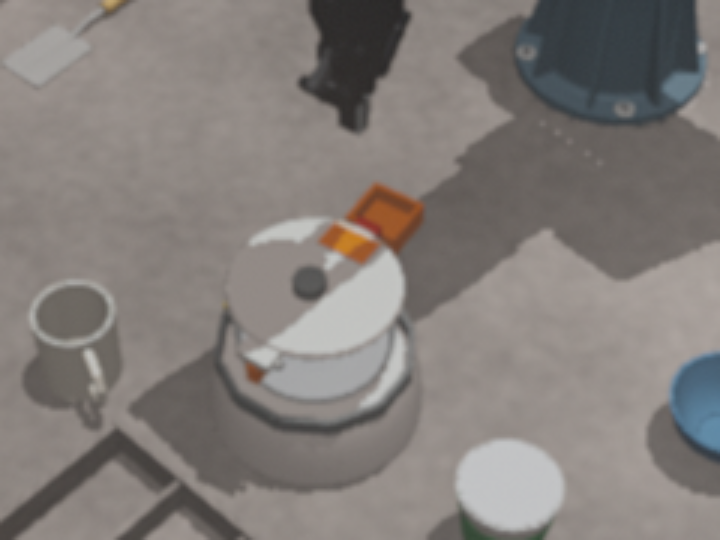

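The side picture shows the lid flat (slope 0, tab at .181 m, px ~(350,243)), the pocket on the green side at px (385,215), and the gripper clear. Handing in.

```bash
python3 -c "
from bench import ctrl
print(ctrl.hand_in())"
```

```text
the job is handed in; nothing more can be done
None
```

The job is handed in: the bowl is turned to the green mark and sprung up, the lid lies flat and looks clicked shut, the arm is clear, and the other things were left alone; the hand-in gave no verdict.

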